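# Pack the mobile repair kit tray and leave the look-alikes

## Task

Pack the kit tray for a roadside repair: lay the longer of the two spanners in the cradle along the tray's edge, the wide (tall) blue tape roll flat in the round recess, the folding hex key set in the narrow recess and the chain rivet tool in the wide recess, each lying flat on the floor of its own place. Leave the shorter spanner and the thin tape roll where they lie.

Things in the scene. Friction and masses are not known exactly. Their poses are not given: they have to be found in the camera images.
- kit_tray: fixed aluminium tray, 216 (x) x 312 (y) mm, rim 12 mm high. Origin: centre of underside. Spanner cradle on its -x side: slot along y, 46 wide x 214 long, centred at x = -65, y = 0; floor 9 mm above the bench, black side rails and end blocks 8 mm above the floor. Over the middle 80 mm the rails are left out: room for fingers 73 mm wide in x (inserts on the +x side, rim on the other)
- round_insert: black insert block with a grey recess floor, fixed in the tray's +x half, 125 (x) x 98 (y) x 14 mm, underside 3 mm above the bench, top 17 mm. The three inserts lie in a row along the tray's y, 99 mm apart, order varies. Origin: centre of its underside; axes as the tray's. In its middle: a round recess, 88 mm in diameter, 10 mm deep (recess floor 4 mm above the origin)
- narrow_insert: black insert block with a grey recess floor, fixed in the tray's +x half, 125 (x) x 98 (y) x 14 mm, underside 3 mm above the bench, top 17 mm. The three inserts lie in a row along the tray's y, 99 mm apart, order varies. Origin: centre of its underside; axes as the tray's. In its middle: the narrow rectangular recess, 106 mm along x by 46 mm along y, 10 mm deep (recess floor 4 mm above the origin)
- wide_insert: black insert block with a grey recess floor, fixed in the tray's +x half, 125 (x) x 98 (y) x 14 mm, underside 3 mm above the bench, top 17 mm. The three inserts lie in a row along the tray's y, 99 mm apart, order varies. Origin: centre of its underside; axes as the tray's. In its middle: the wide rectangular recess, 112 mm along x by 66 mm along y, 10 mm deep (recess floor 4 mm above the origin)
- wide_roll: wide roll of plain blue rim tape lying flat, blue right through, 70 mm in diameter, 45 mm high, 0.1 kg. Origin: centre of its underside; z up
- thin_roll: look-alike that stays: thin roll of blue tape with a brown core, lying flat, 70 mm in diameter, 24 mm high. Origin: centre of its underside
- hex_keys: folding hex key set, a flat yellow-orange bar, 28 mm wide (x), 90 mm long (y), 22 mm high, 0.14 kg. Origin: centre of its underside; z up. Grip it across x
- chain_rivet_tool: chain rivet tool: black body 14 mm wide (x) that runs from y = -8 to +48 mm, 18 mm high, with two lugs up to 29 mm high; towards -y a steel spindle with a T handle 50 mm wide at y = -43 mm. 95 mm long in all, 0.13 kg. Origin: middle of its length, at the underside. Grip the black body across x, near y = +12 mm
- long_spanner: the longer of two plain steel combination spanners: 193 mm long (x), heads 24 to 29 mm wide and up to 8 mm thick, shank 10 mm wide (y), its faces 1 and 5 mm above the bench, 0.07 kg. Origin: middle of its length, at the underside; z up. Grip the shank at the middle, across y
- short_spanner: look-alike that stays: the shorter steel combination spanner, 170 mm long (x), heads 20 to 25 mm wide, shank 10 mm wide. Origin: middle of its length, at the underside
Mind the look-alikes: they are no part of the job. There is more than one size of the wide_roll; the one meant has the size given above.

How it is judged:
By the outcome, as a careful person would: the job done as asked, in the order asked, and still so for the second after the job is handed in, with the robot touching nothing.
It also fails if it takes over 109 s, if anything falls off the work surface, if the arm or the gripper's body presses on something with over 40 N, if the wrist force passes 120 N, or if a joint passes its speed limit or range.

## Robot

A 7-joint arm with a two-finger parallel gripper is mounted at the origin on a cart in front of the work surface, level with it; the furniture and walls round the work are solid. World frame = base frame: x ahead of the robot, y to its left, z up, the work surface at z = 0. Lengths are in mm, angles in degrees, forces in N, time in s.
With the tool pointing down it reaches from about 425 to 925 mm from the base axis. Payload 6.8 kg.
Tool frame: the origin (TCP) lies between the finger pads; the fingertips stand 8 mm ahead of it and the grasp point (between the pads) lies 11 mm behind it; z points along the fingers, y is the line along which they close (so a half turn about z gives the same grasp; the last joint's range is limited). The gripper opens to 88 mm and grips with 3 to 60 N. Pads are 20 mm wide; open, the fingers measure 115 mm over their backs; the gripper's body (75 mm by 178 mm) begins 61 mm behind the grasp point.
Start: joints at [66.285, 27.33, 1.283, 89.118, -0.659, 63.558, -4.761], TCP at [203.222, -643.699, 230.664] pointing down, gripper open.
Joint ranges: [-169.35, 169.35], [-19.33, 120.38], [-80.79, 83.38], [13.8, 139.57], [-78.32, 258.32], [9.67, 109.79], [-169.56, 169.56]. Speed limits (degrees/s): [136.94, 136.94, 180, 180, 180, 180, 180].

## Interface

Orientations are given as [roll, pitch, yaw] about the fixed x, y, z axes, in that order (R = Rz(yaw) Ry(pitch) Rx(roll)).
In Python, from workcell import * gives the robot as it stands. The module is installed in compiled form; this text tells all that it offers. Calls block until the motion is done:
- goto(position, orientation): joint-space move of the TCP to a pose.
- move_straight(position, feed=150, rotation=None, f_stop=None): straight line of the TCP; rotation=None keeps the orientation; feed is the mean speed in mm/s. With f_stop (N) it stops when the force on the tool has changed by that much, and returns True; else False.
- goto_joints(angles): joint-space move.
- ungrasp() and clamp(newtons=None): open the fingers fully, or close them until they stop; newtons is the grip in N (None keeps the last).
- hold(seconds).
- inverse_kinematics(position, orientation): joint angles nearest the present ones, or None.
- camera(name): name is "scene" or "side" or "wrist"; returns the picture (384x512x3 uint8, red, green, blue); there is no depth.
- camera_params(name): a dict with "fov_y" (degrees; the focal length in pixels is half the picture's height over the tangent of half this angle, whatever the lens; pixels are square), "cx", "cy" (the principal point, pixels), "R" (3x3) and "t" (3): a world point X has camera coordinates R X + t; the wrist camera has in their place "hand_eye" (4x4, takes a point from camera to tool coordinates, whose origin is the TCP and whose axes are the flange's). Camera axes: x right, y down, z forward; pixel columns grow to the right and rows downward; lengths in mm; the calibration is good to about 2 mm. A picture is of the moment at which its call begins: read the wrist's pose just before it. camera_params takes no time and is no camera call.
A pose or a line that the arm cannot do raises IKError and nothing moves.
- finish_job(): hands the job in; it is judged then, once.
Readings, each from a call of its own:
- current_time_s(): time.
- current_joints(): joint angles.
- current_qd(): joint speeds.
- current_joint_torque(): joint torques, N m.
- current_position(): TCP position.
- current_tcp_rot(): TCP orientation.
- current_force(): force on the tool from outside, world axes, zero at the start.
- current_ft_torque(): the same for the moment, N m.
- current_opening(): finger opening in mm.
- current_gripper_force(): force on a finger pad.
Only numpy, scipy, OpenCV 4.12 (cv2) and the standard library are available. Lean on these libraries where they do the work, as an engineer would, in place of code of your own. Each camera call takes 0.05 s, during which the arm holds its last target. There are 200 camera calls.

## Working session

There is one attempt and no reset: what is moved stays moved. The work goes in short steps, each a Python script; the robot and the scene stay as the last script left them, time stands still between calls to the robot, and variables do not carry over. Pictures are saved under pics/ and viewed, at most 14 in all, crops included, and the job is handed in when it is done.

```bash
mkdir -p pics
python3 - <<'E'
from workcell import *
import cv2,numpy as np
for n in("scene","side","wrist"):
    im=camera(n);cv2.imwrite(f"pics/{n}0.png",im[:,:,::-1])
    p=camera_params(n);print(n,{k:np.round(v,3).tolist() for k,v in p.items()})
cv2.imwrite("pics/both0.png",np.vstack([cv2.imread("pics/scene0.png"),cv2.imread("pics/side0.png")])[:,:])
print(current_position(),current_tcp_rot(),current_time_s())
E
```

```text
scene {'fov_y': 45.321, 'cx': 256.287, 'cy': 186.68, 'R': [[0.904, -0.427, -0.002], [-0.217, -0.456, -0.863], [0.367, 0.781, -0.505]], 't': [-493.787, 80.79, 1265.119]}
side {'fov_y': 51.371, 'cx': 255.769, 'cy': 186.65, 'R': [[-0.892, -0.453, 0.005], [-0.38, 0.742, -0.553], [0.246, -0.495, -0.833]], 't': [392.846, 309.935, 1032.369]}
wrist {'fov_y': 58.945, 'cx': 260.587, 'cy': 184.064, 'hand_eye': [[-0.0, -0.964, -0.267, 72.639], [1.0, 0.0, -0.001, -0.702], [0.001, -0.267, 0.964, -154.73], [0.0, 0.0, 0.0, 1.0]]}
[ 203.08780514 -643.26734611  229.90675015] [-1.79920891e+02  5.09029305e-03  1.75239731e+01] 0.15
```

View pics/scene0.png

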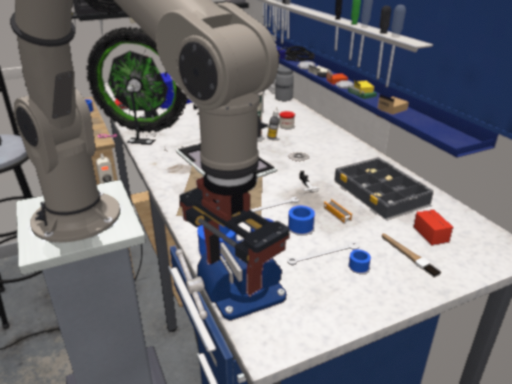

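View pics/side0.png

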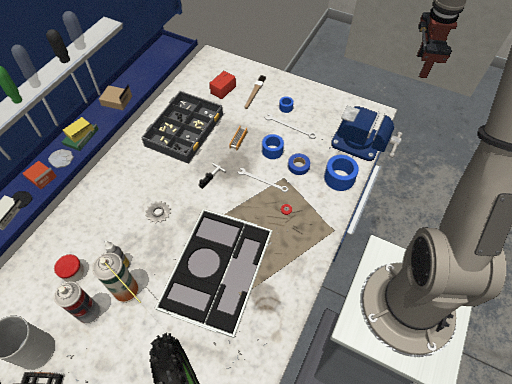

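Side view: the tray is at about (215,270). Spanners are at (262,180) and (290,127), and the hex keys at (238,137). The chain tool is at (210,176). Blue rolls are at (286,103), (272,146), (299,162, brown core) and (341,172). Next I'll measure them.

```bash
cat > h.py <<'E'
from workcell import *
import cv2,numpy as np
from scipy.spatial.transform import Rotation as Ro
def cam(n,pose=None):
    p=camera_params(n)
    if n=="wrist":
        T=np.eye(4);T[:3,:3]=Ro.from_euler('xyz',pose[1],degrees=True).as_matrix();T[:3,3]=pose[0]
        M=np.linalg.inv(T@np.array(p["hand_eye"]));R,t=M[:3,:3],M[:3,3]
    else: R,t=np.array(p["R"]),np.array(p["t"])
    f=192/np.tan(np.radians(p["fov_y"]/2));return R,t,f,p["cx"],p["cy"]
def cast(c,uv,z):
    R,t,f,cx,cy=c;uv=np.atleast_2d(uv).astype(float)
    d=np.c_[(uv[:,0]-cx)/f,(uv[:,1]-cy)/f,np.ones(len(uv))]@R;o=-R.T@t
    return o+d*((z-o[2])/d[:,2])[:,None]
def proj(c,X):
    R,t,f,cx,cy=c;q=np.atleast_2d(X)@R.T+t;return np.c_[f*q[:,0]/q[:,2]+cx,f*q[:,1]/q[:,2]+cy]
def snap(n,name):
    pose=(current_position(),current_tcp_rot()) if n=="wrist" else None
    im=camera(n);cv2.imwrite(f"pics/{name}.png",im[:,:,::-1])
    return im,cam(n,pose)
E
python3 - <<'E'
from h import *
im=cv2.imread("pics/side0.png");c=cam("side")
hsv=cv2.cvtColor(im,cv2.COLOR_BGR2HSV)
m=cv2.inRange(hsv,(105,150,60),(125,255,255));m[:90]=0;m[:, :255]=0;m[190:]=0
n,l,s,ce=cv2.connectedComponentsWithStats(m)
for i in range(1,n):
    if s[i,4]>50: print(s[i],ce[i],cast(c,ce[i],30).round())
for nm,uv,z in[("spA",(239,171),4),("spA",(287,188),4),("spB",(266,118),4),("spB",(315,135),4),("hex",(238,137),20),("chain",(210,178),15),("tray",(208,211),12),("tray",(271,230),12),("tray",(235,335),12),("tray",(157,309),12),("rnd",(203,262),7),("rA",(218,233),7),("rB",(188,297),7),("vise",(335,150),0),("vise",(365,115),60)]: print(nm,cast(c,uv,z).round()[0])
cr=im[75:225,180:400];cv2.imwrite("pics/crop1.png",cv2.resize(cr,None,fx=3.6,fy=3.6,interpolation=cv2.INTER_CUBIC))
E
```

```text
[280  97  13  16 172] [285.95348837 104.24418605] [[ 572. -490.   30.]]
[340 107  37  26 259] [359.67953668 121.91119691] [[ 316. -528.   30.]]
[377 116  17  28 190] [385.72631579 128.77894737] [[ 229. -539.   30.]]
[348 130  28  17 110] [364.23636364 140.5       ] [[ 276. -457.   30.]]
[263 135  21  24 394] [272.44670051 146.3071066 ] [[ 532. -298.   30.]]
[356 145  22  15  92] [368.08695652 153.09782609] [[ 249. -413.   30.]]
[289 154  21  21 240] [298.575      165.02916667] [[ 427. -268.   30.]]
[325 155  33  35 859] [340.8975553  172.13736903] [[ 300. -302.   30.]]
spA [ 591. -179.    4.]
spA [ 429. -190.    4.]
spB [ 615. -422.    4.]
spB [ 434. -428.    4.]
hex [ 654. -290.   20.]
chain [ 654. -108.   15.]
tray [601.  -5.  12.]
tray [409. -33.  12.]
tray [362. 267.  12.]
tray [569. 301.  12.]
rnd [532. 137.   7.]
rA [540.  42.   7.]
rB [517. 238.   7.]
vise [ 351. -401.    0.]
vise [ 307. -536.   60.]
```

View pics/crop1.png

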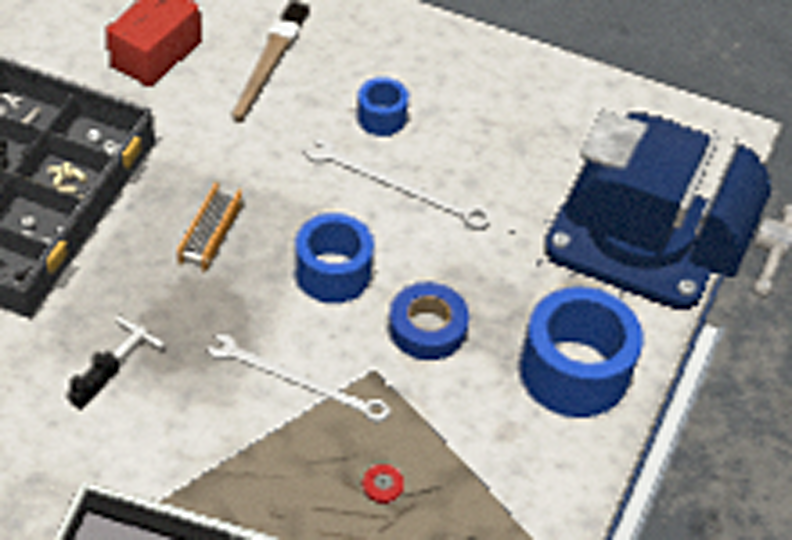

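Roll candidates: (286,103) is about 50 mm and (341,172) about 110 mm. (299,162) is thin with a brown core. (272,146) is all blue and as wide as the 70 mm thin roll, so it is the wide roll. Spanners: B, from (266,118) to (315,135), is about 193 mm long. A, at (262,180), is about 170 mm. B is therefore the long one. Wrist views will give precise poses.

Run:
```python
from h import *
import pickle
d={}
for nm,p in[("tools",[520,-290,330]),("tray",[450,130,330])]:
    goto(p,[180,0,0]);hold(0.3)
    im,c=snap("wrist","w_"+nm);d[nm]=c
    print(nm,current_position().round(1),current_tcp_rot(),current_joints(),current_time_s())
pickle.dump(d,open("cams.pkl","wb"))
```

```text
tools [ 519.9 -290.3  329.9] [-1.79998075e+02  3.62202064e-03 -3.29141236e-02] [ 28.20566533  15.73928751  -6.3126802   92.8735045    1.80199394
  71.49056767 -68.47740065] 2.2667
tray [450.2 129.7 330. ] [ 1.79998895e+02  6.32305129e-03 -3.80146469e-02] [   0.7728365     4.10412326  -25.58233676  107.25103377    1.89443852
   69.06267148 -115.46764097] 4.1833
```

View pics/w_tools.png

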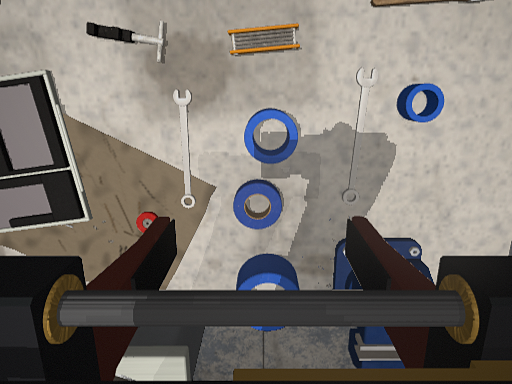

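View pics/w_tray.png

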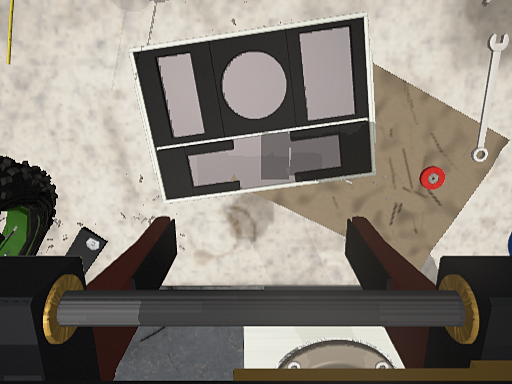

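Tools view (up is +x, left is +y): long spanner (367,68)–(349,203), short spanner (183,90)–(188,206), wide roll (271,135), thin roll (258,204), hex keys (264,39), chain tool (128,38) with its T at (162,42). Tray view: round recess (254,85), narrow on the left (181,95), wide on the right (327,72), cradle (264,160).

```bash
cat > m.py <<'E'
from h import *
import pickle
d=pickle.load(open("cams.pkl","rb"));c=d["tools"];k=d["tray"]
im=cv2.imread("pics/w_tools.png");tr=cv2.imread("pics/w_tray.png")
H=cv2.cvtColor(im,cv2.COLOR_BGR2HSV)
def rect(m,cam,z,lbl):
    cn=max(cv2.findContours(m,cv2.RETR_EXTERNAL,cv2.CHAIN_APPROX_NONE)[0],key=cv2.contourArea)[:,0]
    X=cast(cam,cn,z)[:,:2].astype(np.float32)
    (cx,cy),(w,h),a=cv2.minAreaRect(X)
    if w<h: w,h,a=h,w,a+90
    print(lbl,np.round((cx,cy),1),"LxW",round(w,1),round(h,1),"long-axis deg",round((a+90)%180-90,1));return X
# tray recess floors: grey-mauve, z=7
g=cv2.cvtColor(tr,cv2.COLOR_BGR2GRAY)
for lbl,(x0,y0,x1,y1) in dict(narrow=(152,48,210,142),round=(216,45,292,126),wide=(296,22,362,124)).items():
    m=np.zeros_like(g);m[y0:y1,x0:x1]=(g[y0:y1,x0:x1]>90)*255
    m=cv2.morphologyEx(m,cv2.MORPH_OPEN,np.ones((5,5)));rect(m,k,7,lbl)
corners=np.array([(132,49),(366,13),(375,174),(167,201)]);print("tray rim",cast(k,corners,12).round(1)[:,:2].tolist())
m=cv2.inRange(H,(8,110,90),(28,255,255));m[60:]=0;m[:,:215]=0;m[:,310:]=0
m=cv2.morphologyEx(m,cv2.MORPH_CLOSE,np.ones((25,25)));rect(m,c,22,"hex")
m=cv2.inRange(H,(105,120,40),(125,255,255))
for lbl,(x0,y0,x1,y1),z in[("wide",(235,100,305,170),45),("thin",(225,172,290,236),24),("small",(390,75,450,130),30)]:
    q=np.zeros_like(m);q[y0:y1,x0:x1]=m[y0:y1,x0:x1]
    q1=q&((H[:,:,2]>150)*255).astype(np.uint8)
    for w in(q,q1):
        cn=max(cv2.findContours(w,cv2.RETR_EXTERNAL,cv2.CHAIN_APPROX_NONE)[0],key=cv2.contourArea)
        (a,b),r=cv2.minEnclosingCircle(cast(c,cn[:,0],z)[:,:2].astype(np.float32));print(lbl,round(a,1),round(b,1),"dia",round(2*r,1))
m=((H[:,:,2]<70)*255).astype(np.uint8);m[60:]=0;m[:,:75]=0;m[:,145:]=0;rect(m,c,10,"chain body")
print("T",cast(c,[(163,22),(162,62)],9).round(1)[:,:2].tolist())
s=cast(c,[(367,68),(349,203),(183,90),(188,206)],3);print(s.round(1)[:,:2].tolist(),np.linalg.norm(s[0]-s[1]),np.linalg.norm(s[2]-s[3]))
A=cv2.resize(im[55:215,310:400],None,fx=3.7,fy=3.7,interpolation=cv2.INTER_CUBIC)
B=cv2.resize(im[10:120,80:200],None,fx=3.7,fy=3.7,interpolation=cv2.INTER_CUBIC)
o=np.zeros((600,800,3),np.uint8);o[:A.shape[0],:A.shape[1]]=A;o[:B.shape[0],340:340+B.shape[1]]=B
cv2.imwrite("pics/crop2.png",o)
E
python3 m.py
```

```text
narrow [514.6 238.4] LxW 106.6 44.4 long-axis deg 7.9
round [527.9 139.2] LxW 86.6 85.6 long-axis deg 89.9
wide [542.2  41. ] LxW 112.6 65.0 long-axis deg 8.0
tray rim [[574.0, 297.4], [616.3, -3.3], [406.3, -33.4], [365.9, 267.5]]
hex [ 654.7 -293.3] LxW 89.3 28.2 long-axis deg -85.0
wide 534.5 -302.9 dia 70.5
wide 533.9 -302.5 dia 68.9
thin 434.1 -285.7 dia 73.6
thin 426.1 -273.0 dia 47.3
small 574.7 -497.5 dia 60.5
small 575.8 -503.3 dia 49.0
chain body [663.5 -96.4] LxW 60.9 15.3 long-axis deg 80.7
T [[676.0, -164.7], [627.6, -159.6]]
[[620.2, -432.8], [429.0, -421.7], [591.9, -183.8], [424.5, -180.9]] 191.49468407315328 167.49971488535203
```

View pics/crop2.png

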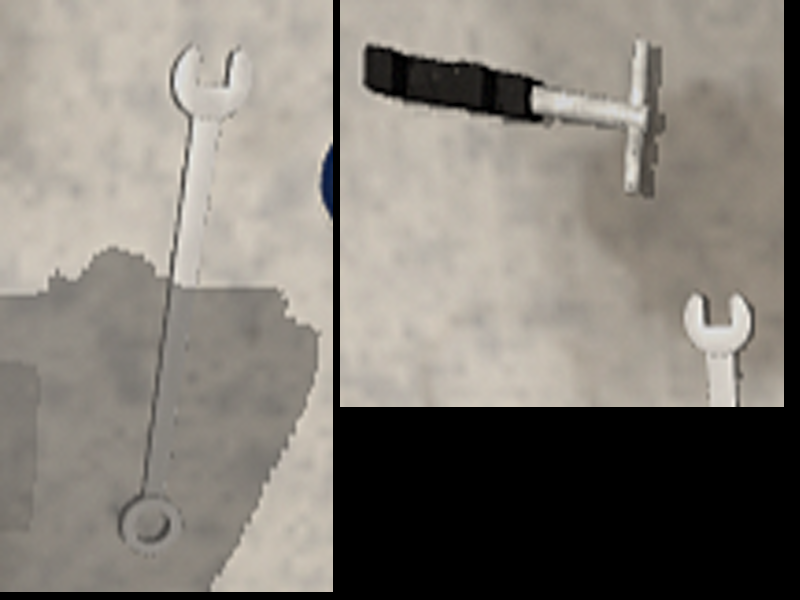

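Crop: the spanner's shank centreline runs (365.4,87.4)–(351.9,187.4) and its tips are at (366.8,66.6) and (350.5,205.3). The chain tool's body points to +y and its T to -y. Lengths of 193 and 168 mm confirm the long spanner, and a diameter of 70 mm confirms the roll. Next: the cradle, and the spanner pick.

```bash
cat >> h.py <<'E'
TY=7.96
def rz(a): a=np.radians(a);return np.array([[np.cos(a),-np.sin(a)],[np.sin(a),np.cos(a)]])
def plan(gp,gyaw,pp,pyaw,z=120):
    best=None
    q0=np.array(current_joints())
    for s in(0,180):
        a=[(y+s+180)%360-180 for y in(gyaw,pyaw)]
        q1=inverse_kinematics([*gp,z],[180,0,a[0]]);q2=inverse_kinematics([*pp,z],[180,0,a[1]])
        if q1 is None or q2 is None: continue
        q1,q2=np.array(q1),np.array(q2);cost=abs(q1-q0).max()+abs(q2-q1).max()
        if best is None or cost<best[0]: best=(cost,a,q1,q2)
    print("plan",best[0].round(),best[1],best[3].round());return best[1]
E
python3 - <<'E'
from h import *
import pickle
d=pickle.load(open("cams.pkl","rb"));c=d["tools"];k=d["tray"]
tr=cv2.imread("pics/w_tray.png");g=cv2.cvtColor(tr,cv2.COLOR_BGR2GRAY)
m=np.zeros_like(g);cv2.fillPoly(m,[np.array([(158,152),(368,124),(374,170),(170,197)])],255)
m&=((g>70)*255).astype(np.uint8)
m=cv2.morphologyEx(m,cv2.MORPH_OPEN,np.ones((7,7)))
cn=max(cv2.findContours(m,cv2.RETR_EXTERNAL,cv2.CHAIN_APPROX_NONE)[0],key=cv2.contourArea)[:,0]
O=np.array([528.2,139.4]);L=(cast(k,cn,9)[:,:2]-O)@rz(TY)
print("y range",L[:,1].min(),L[:,1].max())
for lo,hi in((50,95),(-95,-50),(-30,30)):
    s=L[(L[:,1]>lo)&(L[:,1]<hi)];a=s[:,0];mid=(a.min()+a.max())/2
    print(np.median(a[a<mid]),np.median(a[a>mid]))
ends=cast(c,[(366.8,66.6),(350.5,205.3)],3)[:,:2];sh=cast(c,[(365.4,87.4),(351.9,187.4)],4)[:,:2]
v=sh[0]-sh[1];u=v/np.linalg.norm(v);print("len",np.linalg.norm(ends[0]-ends[1]),"yaw",np.degrees(np.arctan2(v[1],v[0])))
mid=sh[1]+u*((ends.mean(0)-sh[1])@u);print("centre",mid,ends.mean(0))
E
```

```text
y range -106.63309384856576 107.37367134557446
-126.05732338908327 -81.47097639224307
-125.84526233686148 -81.70858930433013
-138.8899236905158 -71.60551468543534
len 196.75665628615076 yaw -3.3634973634690257
centre [ 523.66292784 -428.16842414] [ 523.65637393 -428.279939  ]
```

Run:
```python
from h import *
O=np.array([528.2,139.4]);P=O+rz(TY)@[-103.8,0.3];G=np.array([523.7,-428.2])
ya,yp=plan(G,-3.4,P,90+TY)
goto([*G,120],[180,0,ya]);move_straight([*G,20],feed=150)
hit=move_straight([*G,6.5],feed=15,f_stop=4);z=current_position()[2];print("hit",hit,z,current_force())
move_straight([*G,max(z,7.8)+0.7],feed=20);print(current_position())
clamp(25);print(current_opening(),current_gripper_force())
zg=current_position()[2]
move_straight([*G,100],feed=150);print(current_opening())
goto([*P,100],[180,0,yp]);hold(.2);print(current_opening(),current_position(),current_tcp_rot(),current_time_s(),"zg",zg)
snap("side","s1");im,_=snap("wrist","w1")
```

```text
plan 90.0 [-3.4000000000000057, 97.95999999999998] [  3.  17. -31. 124.  13.  42. -29.]
hit True 8.503973617641325 [-0.05337135  0.11812752  5.03375979]
[ 523.61050372 -428.15422031    8.99127752]
9.972220246032478 24.998422265052795
9.92831703383113
9.962080522264273 [425.69651308 124.82534215  99.91686871] [-1.79995961e+02  1.28592077e-03  9.78795027e+01] 12.2833 zg 9.211352156412305
```

Run:
```python
import cv2,numpy as np
a=cv2.imread("pics/s1.png")[170:350,120:320];b=cv2.imread("pics/w1.png")
cv2.imwrite("pics/c3.png",np.hstack([cv2.resize(a,(400,360)),cv2.resize(b,(400,300)).repeat(1,0) if 0 else cv2.copyMakeBorder(cv2.resize(b,(400,300)),0,60,0,0,cv2.BORDER_CONSTANT)]))
```

```text
(no output)
```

View pics/c3.png

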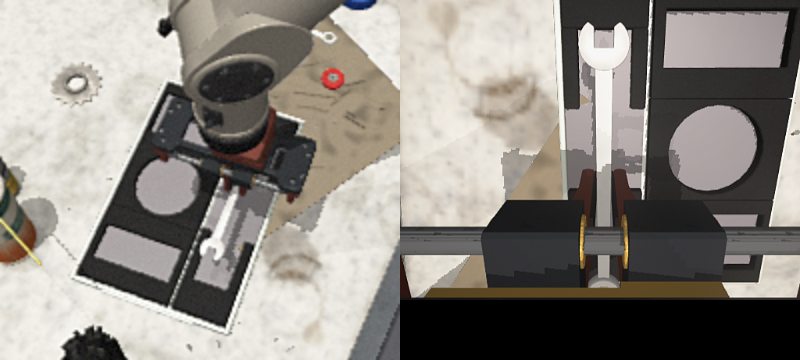

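The spanner is held straight over the cradle, with its open head at (604,45) over the slot. Full opening would hit the inserts, so I'll release with the fingertips just above the insert tops, about 8 mm above the floor.

```bash
python3 - <<'E'
from h import *
p=current_position()
P=np.array([528.2,139.4])+rz(TY)@[-103.8,0.3]
move_straight([*P,26.2],feed=80,rotation=[180,0,90+TY]);hold(.3);print(current_position(),current_force())
ungrasp();move_straight([*P,110],feed=150)
# roll
G=np.array([534.2,-302.7]);R=np.array([528.2,139.4])
ya,yp=plan(G,0,R,TY)
goto([*G,130],[180,0,ya]);im,_=snap("side","s2")
move_straight([*G,23],feed=120,f_stop=15);print(current_position())
clamp(15);print(current_opening());zg=current_position()[2]
move_straight([*G,120],feed=150)
goto([*R,120],[180,0,yp]);print(current_opening(),current_position(),zg,current_time_s())
hit=move_straight([*R,50],feed=120);hit=move_straight([*R,zg+6],feed=25,f_stop=5);print(hit,current_position(),zg,current_time_s())
E
python3 -c "
import cv2
a=cv2.imread('pics/s2.png')[190:350,140:300];cv2.imwrite('pics/c4.png',cv2.resize(a,(560,560),interpolation=cv2.INTER_CUBIC))"
```

```text
[425.56789494 125.29313937  26.48080812] [ 0.24944525 -0.33682148 -0.94935361]
plan 79.0 [0, 7.960000000000008] [ -13.   24.  -11.  112.    6.   45. -109.]
[ 534.81776931 -302.98353817   23.73904634]
69.00269994076534
68.7887517772072 [528.7239776  137.73118565 119.88610641] 23.612230091724356 21.2917
True [527.88003841 139.35042977  30.51636089] 23.612230091724356 22.7667
```

View pics/c4.png

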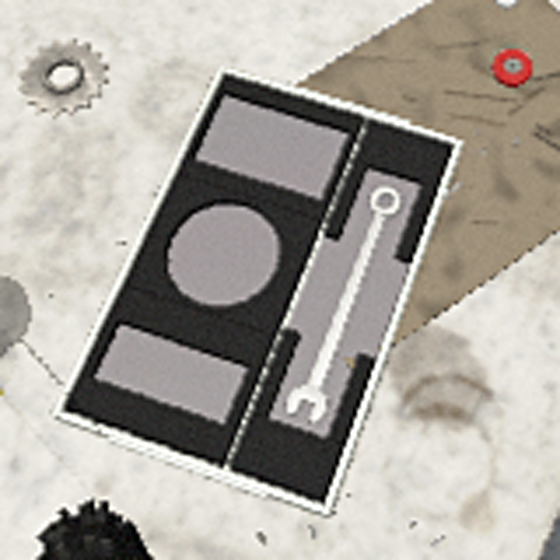

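The spanner lies in the cradle, between its rails and end blocks: ring at (385,200), open head at (310,403). The roll has reached the recess floor. I'll release it, then do the hex keys.

```bash
python3 - <<'E'
from h import *
ungrasp();p=current_position();move_straight([p[0],p[1],130],feed=150)
snap("side","s3")
G=np.array([654.7,-293.3]);R=np.array([528.2,139.4])+rz(TY)@[0,99]
ya,yp=plan(G,95,R,TY)
goto([*G,120],[180,0,ya]);move_straight([*G,19.5],feed=120,f_stop=15);hold(.2);print(current_position())
clamp(25);print(current_opening());zg=current_position()[2]
move_straight([*G,130],feed=150)
goto([*R,130],[180,0,yp]);hold(.1);print(current_opening(),current_position(),zg,current_time_s())
snap("wrist","w3")
move_straight([*R,45],feed=120);hit=move_straight([*R,zg+6],feed=25,f_stop=5);print(hit,current_position(),current_time_s())
snap("side","s4")
E
python3 -c "
import cv2,numpy as np
a,b=[cv2.resize(cv2.imread(f'pics/{n}.png')[190:350,140:300],(400,400)) for n in('s3','s4')]
w=cv2.resize(cv2.imread('pics/w3.png')[:200],(512,200))
o=np.zeros((600,800,3),np.uint8);o[:400]=np.hstack([a,b]);o[400:,:512]=w
cv2.imwrite('pics/c5.png',o)"
```

```text
plan 225.0 [-85, -172.03999999999996] [  9.  35. -54. 107.  35.  56.  37.]
[ 655.25276263 -293.54083702   20.47355113]
27.777627777845073
27.90514150308039 [514.69762934 237.01975757 129.77797008] 19.501257641305806 31.5667
True [514.28017534 237.22969458  26.42692288] 33.1833
```

View pics/c5.png

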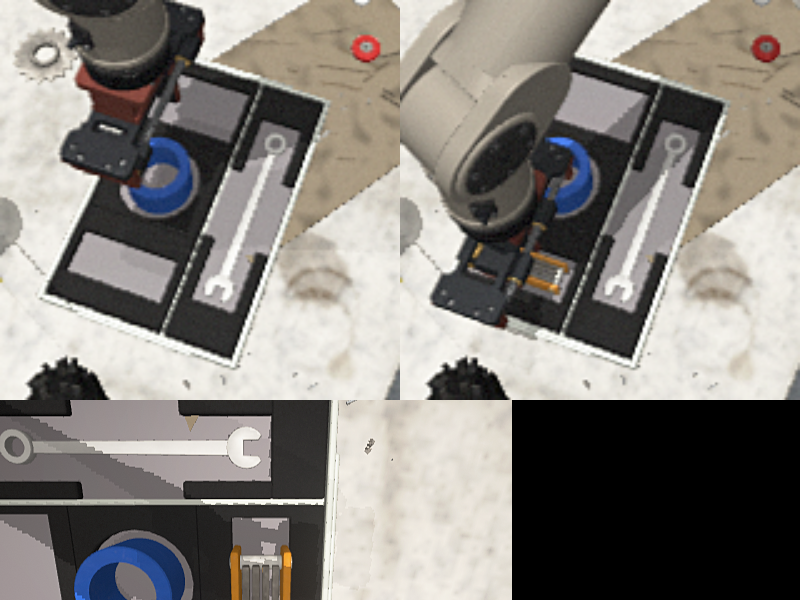

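The roll sits in its recess at (160,180) and the hex keys are down in theirs at (520,275). I'll release and do the chain tool, pausing before the drop.

```bash
python3 - <<'E'
from h import *
ungrasp();p=current_position();move_straight([p[0],p[1],140],feed=150)
G=np.array([661.5,-106.2]);C=np.array([528.2,139.4])+rz(TY)@[0,-99]
u=rz(TY)@[1,0]
# axis (T->body) 80.2 deg; two possible placings: body towards +x or -x
best=min(((s,*plan(G,80.2,C+s*12*u,TY+(0 if s>0 else 180))) for s in(1,-1)),key=lambda b:abs((b[2]-b[1]+180)%360-180))
s,ya,yp=best;R=C+s*12*u;print(best)
goto([*G,140],[180,0,ya]);move_straight([*G,40],feed=150,f_stop=15);move_straight([*G,19.3],feed=60,f_stop=10);hold(.2);print(current_position())
clamp(30);print(current_opening());zg=current_position()[2]
move_straight([*G,130],feed=150)
goto([*R,130],[180,0,yp]);hold(.2);print(current_opening(),current_position(),zg,current_time_s())
snap("wrist","w5");snap("side","s5");snap("scene","sc5")
E
python3 -c "
import cv2,numpy as np
a=cv2.resize(cv2.imread('pics/s5.png')[190:350,140:300],(400,400))
w=cv2.resize(cv2.imread('pics/w5.png'),(400,300))
w=cv2.copyMakeBorder(w,0,100,0,0,cv2.BORDER_CONSTANT)
cv2.imwrite('pics/c6.png',np.hstack([a,w]))"
```

```text
plan 138.0 [80.19999999999999, 7.960000000000008] [  12.   26.  -28.  110.   17.   48. -108.]
plan 138.0 [80.19999999999999, -172.03999999999996] [ 40.  41. -70. 111.  45.  61.  48.]
(1, 80.19999999999999, 7.960000000000008)
[ 661.76434724 -106.16284959   19.63225544]
13.484457903265616
13.74249660609009 [554.03397896  42.51192287 129.78883235] 19.351213077933966 41.5417
```

View pics/c6.png

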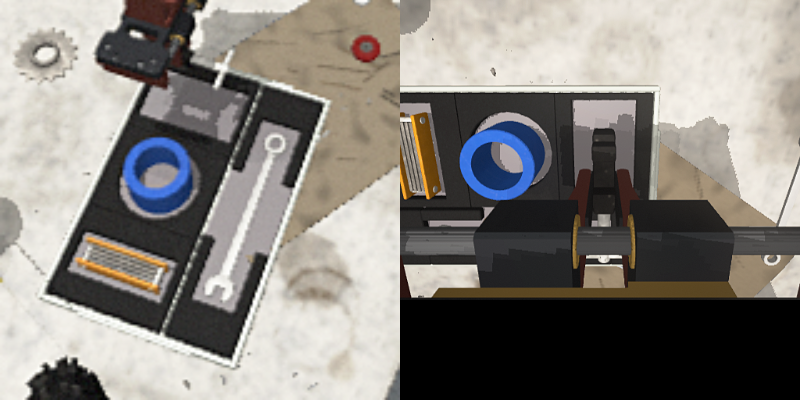

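Spanner, roll and hex keys all sit in their places. The chain tool is held, body end towards +x at (603,128). I'll check its offset along the axis, then lower it.

Run:
```python
from h import *
R=np.array([528.2,139.4])+rz(TY)@[12,-99]
c=cam("wrist",(current_position(),current_tcp_rot()))
for z in(111,128): print(z,((cast(c,(260,164),z)[0,:2]-R)@rz(TY)).round(1),"expected x 36")
hit=move_straight([*R,50],feed=120,rotation=[180,0,TY])
hit=move_straight([*R,25],feed=20,f_stop=5);print(hit,current_position(),current_force(),current_time_s())
```

```text
111 [35.3  0.8] expected x 36
128 [39.   0.7] expected x 36
True [553.67320987  43.02074686  26.24605037] [-0.43471266 -0.46312077  4.61137402] 43.6
```

```bash
python3 - <<'E'
from h import *
ungrasp();p=current_position();move_straight([p[0],p[1],150],feed=120)
goto([480,-120,330],[180,0,0]);hold(.5)
snap("side","s6");goto([450,130,330],[180,0,0]);hold(.2);snap("wrist","w6");print(current_time_s(),current_opening())
E
python3 -c "
import cv2,numpy as np
a=cv2.resize(cv2.imread('pics/s6.png')[90:350,140:350],None,fx=1.7,fy=1.7)
w=cv2.resize(cv2.imread('pics/w6.png')[0:215,120:390],None,fx=1.6,fy=1.6)
o=np.zeros((600,800,3),np.uint8);o[:a.shape[0],:a.shape[1]]=a;o[:w.shape[0],360:360+w.shape[1]]=w
cv2.imwrite('pics/c7.png',o)"
```

```text
48.7833 87.67673447294015
```

View pics/c7.png

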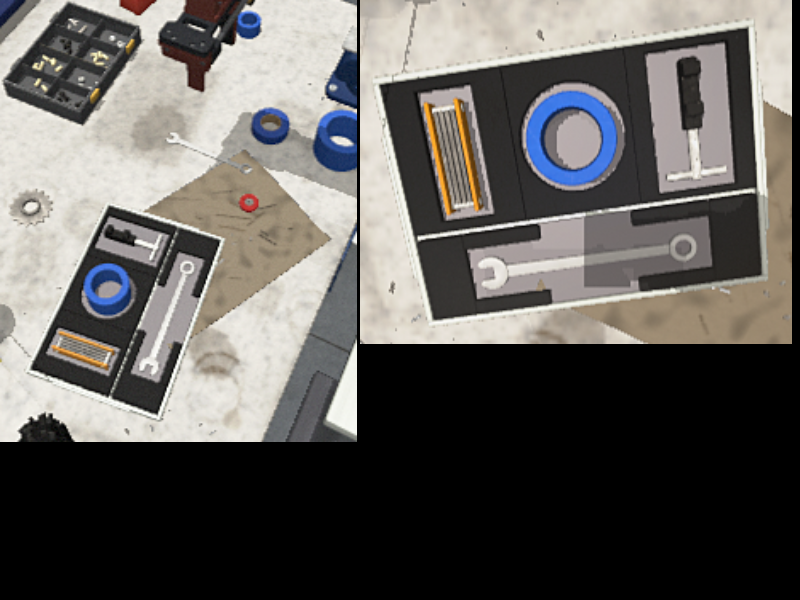

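All four items lie within their places: hex keys (455,155), roll (572,138), chain tool (692,120), spanner (585,260). The short spanner and the thin roll have not moved.

```bash
python3 -c "
from workcell import *
print(finish_job())"
```

```text
the job is handed in; nothing more can be done
None
```

The kit tray is packed and handed in at about 49 s of the 109 s allowed: long spanner, wide roll, hex keys and chain rivet tool each lie in their own place, and the short spanner and thin roll were left where they lay.

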